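# Hold a battery under its heaviest test load

## Robot

A 6-joint arm with a two-finger parallel gripper is mounted at the origin on a cart in front of the work surface, level with it; the furniture and walls round the work are solid. World frame = base frame: x ahead of the robot, y to its left, z up, the work surface at z = 0. Lengths are in m, angles in degrees, forces in N, time in s.
With the tool pointing down it reaches from about 0.25 to 0.725 m from the base axis. Payload 9.7 kg.
Tool frame: the origin (TCP) lies between the finger pads, 19 mm behind the fingertips; this is the grasp point; z points along the fingers, y is the line along which they close (so a half turn about z gives the same grasp; the last joint's range is limited). The gripper opens to 85 mm and grips with 20 to 120 N. Pads are 22 mm wide; open, the fingers measure 114 mm over their backs; the gripper's body (76 mm by 85 mm) begins 54 mm behind the grasp point. The pads swing forward as they close: fully open they stand 13 mm farther back than shut.
Start: joints at [66.979, 4.979, 10.078, 95.1, 0, 90], TCP at [0.215, 0.506, 0.25] pointing down, gripper open.
Joint ranges: [-179.16, 179.16], [-48.56, 103.87], [-65.8, 70.77], [-126.05, 130.52], [-82.76, 87.17], [-180, 180]. Speed limits (degrees/s): [127.2, 127.2, 147.25, 180, 180, 180].

## Interface

Orientations are given as [roll, pitch, yaw] about the fixed x, y, z axes, in that order (R = Rz(yaw) Ry(pitch) Rx(roll)).
In Python, from workcell import * gives the robot as it stands.
- The arm moves only by the tool servo_tool, never from a script. Its argument "moves" is a list of rows, each a list of 4 numbers: the shift along the world's x, y, z in cm, then the turn about the world's z in rad. A call has 1 to 20 rows; each row is the pose to reach, as a shift and turn from the pose commanded when the call began; what a row does not reach only later rows make up. A row lasts 1/12 s, in which the tool goes at most 41.7 mm and 7.16 degrees, less where a joint would pass 70% of its speed; a pose out of reach is approached as far as the arm can. A call with a gripper value outside its range is refused whole. "claw" is the closure, from 0 (fully open) to 1 (shut), set as the call begins (left out, the last holds). The fingers move at their own pace and stop on an object; "force" is the grip in N (left out, the last holds). Time passes only in rows, so rows that repeat a pose let the fingers close. It gives the time, the measured TCP pose, the force, the opening and the grip force at its end, in the units of the state.
- get_obs(): the state, without advancing time (a new reading comes with each control period).
- camera(name): name is "side" or "top" or "wrist"; returns the picture (384x512x3 uint8, red, green, blue); there is no depth.
- get_calibration(name): a dict with "fx", "fy", "cx", "cy" (pixels), "rvec" (rotation vector, rad) and "tvec" (3), from world to camera coordinates, as OpenCV has them; the wrist camera has in their place "tool_from_camera" (4x4, takes a point from camera to tool coordinates, whose origin is the TCP and whose axes are the flange's). Camera axes: x right, y down, z forward; pixel columns grow to the right and rows downward; lengths in m; the calibration is good to about 2 mm. The wrist camera is an equidistant fisheye: a pixel r from the principal point sees the ray r / f radians off the axis. A picture is of the moment at which its call begins: read the wrist's pose just before it. get_calibration takes no time and is no camera call.
- job_done(): hands the job in; it is judged then, once.
The state is a dict: "time": time; "q": joint angles; "qd": joint speeds; "joint_efforts": joint torques, N m; "ee_pos": TCP position; "tcp_rot": TCP orientation; "wrist_force": force on the tool from outside, world axes, zero at the start; "torque": the same for the moment, N m; "opening": finger opening in m; "grasp_force": force on a finger pad.
Only numpy, scipy, OpenCV 4.12 (cv2) and the standard library are available. Lean on these libraries where they do the work, as an engineer would, in place of code of your own. Each camera call takes 0.05 s, during which the arm holds its last target. There are 200 camera calls.

## Task

Test the battery lying in the blue bench tester: press the red-ended sprung lever down until its catch holds it by itself, and let go of it. Then turn the tester's spring-return dial clockwise past the first two clicks to the third (its white pointer line at the three red pips) and keep it there, because it springs back as soon as it is let go: finish while still holding the dial at the third click. Leave the battery in its cradle and do not disturb the loose things around the tester.

Things in the scene. Friction and masses are not known exactly. Their poses are not given: they have to be found in the camera images.
- tester: Fixed battery tester: blue console 140 (x) x 220 (y) mm, aluminium deck 40 mm above the bench. Origin on the bench under its centre; x away from its front edge, y to its left, z up. Lever on the left half, dial at the right front, meter (62 mm high) behind the dial. Marks beyond the dial, left to right: black bar (off), one black pip, two black pips, three red pips.
- lever (a joint): Sprung steel lever, rad: 0 = raised (0.5 above level), 0.50 = level, stop at 0.535. A catch snaps over it near 0.49 and then holds it at about 0.49; press to 0.52 or to the stop to be sure, or it springs up again. Turns about lever_pivot, axis along the tester's y. Pressing the pad takes 2 to 3 N at the top and about 6 N before the snap, where it eases.
- lever_pad (a point): Centre of the top of the lever's red pad (40 mm along the lever, 32 wide, 11 thick), 108 mm from the pivot towards the tester's front and 6 mm above the lever's centre line. Moves on an arc: about 125 mm above the bench when raised, 74 when caught. Press it down from above.
- lever_pivot (a point): Centre of the lever's hinge pin, at tester (58, 50, 68) mm; axes as the tester's.
- catch_top (a point): Top centre of the steel catch housing beside the lever's left side, 90 mm above the bench; 34 (x) x 18 (y) mm. It begins 19 mm behind the pad's rear edge when the lever is down. Nothing stands beside the pad itself.
- dial (a joint): Spring-return dial, rad, grows clockwise seen from above: 0 = off (rests there), clicks at 0.4, 0.8 and 1.2 (the third), stop at 1.55. Return torque 0.07 N m at 0 growing to 0.15 N m at the third click, plus about 0.03 N m of click; the clicks are too weak to hold it.
- dial_grip (a point): On the dial's upright axis, at tester (-22, -52, 76) mm, a good TCP height for the grip. Black bar grip 56 mm long, 16 wide, from 53 to 81 mm above the bench, over a grey skirt of radius 29 mm (top at 53 mm). x points along the bar to the end with the white pointer line (at off 0.6 rad to the left of the tester's x), z up; turns with the dial.
- cell: The battery under test, green and white, 15 mm diameter x 50 mm long, lying along the tester's x in a black cradle under the lever; origin at the centre of its underside. Leave it there.
- measure: Yellow tape measure, 89x58x64 mm, loose bystander to the right of the tester; origin at the centre of its underside.
- nut: Steel hex nut, 22x19x10 mm, loose bystander to the left of the tester; origin at the centre of its underside.
- mdf: White-faced MDF offcut, 64x100x18 mm, loose bystander in front of the tester; origin at the centre of its underside.

How it is judged (in metres and radians):
On the way, in this order (a step that is already met when the one before it is completed fails the run):
1. the lever is down, held by its catch alone (released by the robot), with the dial still off (value of joint lever above 0.46 rad and contact force between each of the fingers, the arm and lever below 0.3 N and value of joint dial below 0.2 rad), for 0.2 s.
2. the dial is at its third click (value of joint lever above 0.46 rad and value of joint dial between 1.05 and 1.35 rad), for 0.2 s.
At the end, for the whole second after the job is handed in: The robot's fingers still hold the dial, still, at its third click (1.2 rad, within 0.15 rad) with more than 1 N of contact; the lever is down (over 0.46 rad), held by its catch and not touched by the robot; the battery lies in its cradle (all of step 2 and contact force between each of the fingers, the arm and lever below 0.3 N and velocity of joint dial between -0.1 and 0.1 rad/s and contact force between the fingers and dial above 1 N and z of cell in the frame of tester below 0.047 m and distance between cell and tester below 0.075 m); the arm keeps its last pose, push and grip.
It fails at once if the battery is moved in its cradle by more than 8 mm (distance of cell from where it was at the start of the episode above 0.008 m).
It fails at once if a loose bystander (tape measure, nut, MDF offcut) is moved by more than 15 mm (distance of any of measure, nut, mdf from where it was at the start of the episode above 0.015 m).
It also fails if it takes over 45 s, if anything falls off the work surface, if the arm or the gripper's body presses on something with over 40 N, if the wrist force passes 120 N, or if a joint passes its speed limit or range.

## Working session

There is one attempt and no reset: what is moved stays moved. The work goes in short steps, Python scripts to look and compute and a tool call to move; the robot and the scene stay as the last step left them, time stands still between calls to the robot, and variables do not carry over. Pictures are saved under pics/ and viewed, at most 10 in all, crops included, and the job is handed in when it is done.

Besides the shell and the picture viewer there is one more tool, called after ">>>" by a JSON object that holds its "fn" and its "kwargs", one argument or row to a line. servo_tool: Moves the arm, as the interface text tells. Its arguments: {"type":"object","properties":{"moves":{"type":"array","items":{"type":"array","items":{"type":"number"}}},"claw":{"type":"number"},"force":{"type":"number"}},"required":["moves"]}

```bash
mkdir -p pics; python3 - <<'E'
from workcell import *
import cv2
o=get_obs();print({k:o[k] for k in("time","ee_pos","tcp_rot","opening","wrist_force")})
for n in("top","side"):
    cv2.imwrite(f"pics/{n}0.png",camera(n)[:,:,::-1]);print(get_calibration(n))
print(get_calibration("wrist"))
E
```

```text
{'time': 0.0, 'ee_pos': array([0.21501588, 0.50602372, 0.24930108]), 'tcp_rot': array([-1.79926988e+02, -4.00665525e-04,  1.56977621e+02]), 'opening': 0.08549709423958422, 'wrist_force': array([-1.30448716,  0.0295224 ,  0.47459528])}
{'fx': 466.7538280521673, 'fy': 466.7538280521673, 'cx': 255.35643762784437, 'cy': 193.8695105479604, 'rvec': array([ 2.20547076, -2.15381666,  0.15639557]), 'tvec': array([-0.05148015,  0.56458442,  1.14150803])}
{'fx': 420.7868364040555, 'fy': 420.7868364040555, 'cx': 251.90548466012993, 'cy': 187.30253894388872, 'rvec': array([ 0.08468943, -2.8643952 ,  1.2647845 ]), 'tvec': array([0.55236967, 0.11546513, 0.95039968])}
{'fx': 297.3186396354542, 'fy': 297.3186396354542, 'cx': 254.9782445487417, 'cy': 192.94599725000842, 'tool_from_camera': array([[ 1.37960061e-04, -9.58160491e-01, -2.86231471e-01,
         7.26617995e-02],
       [ 9.99999473e-01,  4.23398234e-04, -9.35339045e-04,
        -3.04340390e-04],
       [ 1.01739482e-03, -2.86231192e-01,  9.58160044e-01,
        -1.25509669e-01],
       [ 0.00000000e+00,  0.00000000e+00,  0.00000000e+00,
         1.00000000e+00]])}
```

View pics/top0.png

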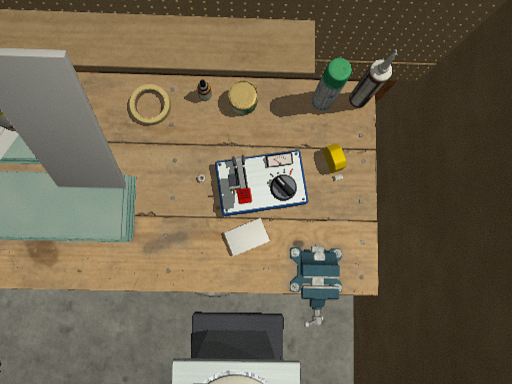

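View pics/side0.png

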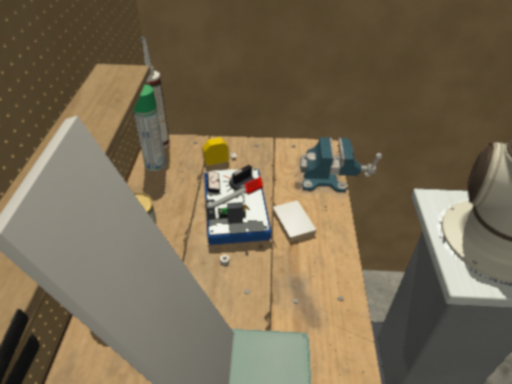

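```bash
cat > h.py <<'E'
import numpy as np, cv2
from workcell import *
from scipy.spatial.transform import Rotation as R
def cal(n):
    c=get_calibration(n);K=np.array([[c["fx"],0,c["cx"]],[0,c["fy"],c["cy"]],[0,0,1]]);return K,c["rvec"],c["tvec"]
def proj(n,P):
    K,r,t=cal(n);return cv2.projectPoints(np.array(P,float).reshape(-1,1,3),r,t,K,None)[0][:,0]
def atz(n,uv,z):
    K,r,t=cal(n);M=cv2.Rodrigues(r)[0];C=-M.T@t
    d=(M.T@np.linalg.inv(K)@np.c_[np.array(uv,float),np.ones(len(uv))].T).T
    return C+d*((z-C[2])/d[:,2])[:,None]
E
python3 - <<'E'
from h import *
print(proj("top",[[0,0,0],[.215,.506,.25],[.5,0,0]]),proj("side",[[0,0,0],[.215,.506,.25]]))
a=cv2.imread("pics/top0.png")[135:265,185:355];b=cv2.imread("pics/side0.png")[130:270,180:330]
cv2.imwrite("pics/topc.png",cv2.resize(a,None,fx=4.5,fy=4.5,interpolation=cv2.INTER_CUBIC))
cv2.imwrite("pics/sidec.png",cv2.resize(b,None,fx=4,fy=4,interpolation=cv2.INTER_CUBIC))
E
```

```text
[[234.30659938 424.72372352]
 [-26.37089472 354.77205504]
 [239.53165036 220.30099204]] [[496.46563415 238.42440528]
 [570.48974789 452.23251389]]
```

View pics/topc.png

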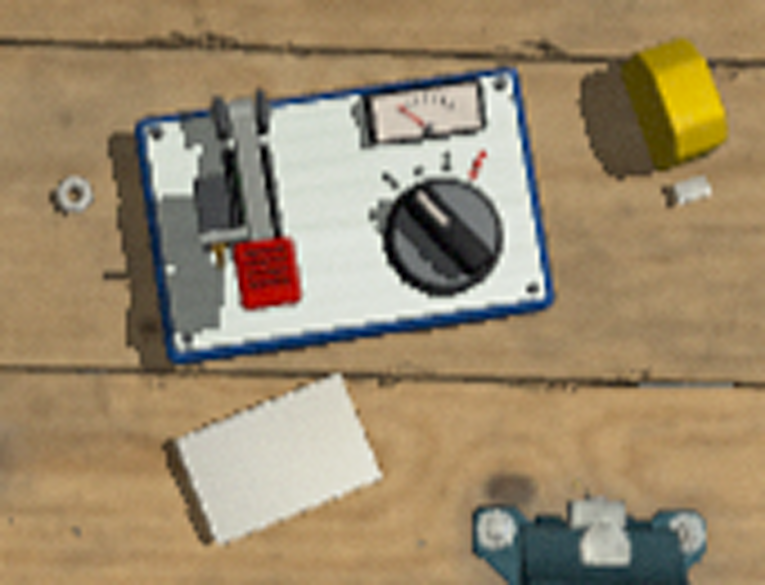

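View pics/sidec.png

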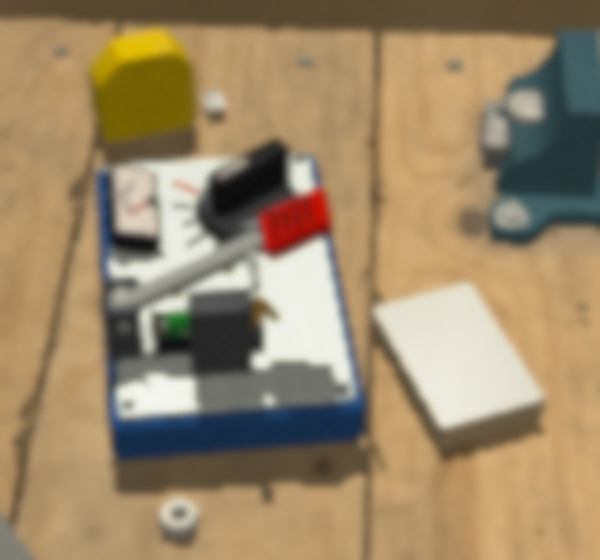

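```bash
cat >> h.py <<'E'
T=lambda p:np.array(p,float)/4.5+[185,135]-.4
S=lambda p:np.array(p,float)/4+[180,130]-.4
def tri(a,b):
    P=[]
    for n in("top","side"):
        K,r,t=cal(n);P.append(K@np.c_[cv2.Rodrigues(r)[0],t])
    X=cv2.triangulatePoints(P[0],P[1],np.array(a).reshape(2,1),np.array(b).reshape(2,1))[:,0];return X[:3]/X[3]
E
python3 - <<'E'
from h import *
from scipy.optimize import least_squares
c=np.array([[70,110],[70,-110],[-70,-110],[-70,110]])/1000
uvt=T([[137,121],[517,70],[553,298],[172,358]]);uvs=S([[117,430],[97,170],[317,158],[362,405]])
W=lambda p:np.c_[p[:2]+c@np.array([[np.cos(p[2]),-np.sin(p[2])],[np.sin(p[2]),np.cos(p[2])]]).T,np.full(4,p[3])]
f=lambda p:np.r_[(proj("top",W(p))-uvt).ravel(),(proj("side",W(p))-uvs).ravel()]
s=least_squares(f,[.58,-.05,0.1,.04]);print(s.x,f(s.x).round(1))
p=s.x
def w(q):
    q=np.array(q)/1000;C,Sn=np.cos(p[2]),np.sin(p[2]);return np.array([p[0]+C*q[0]-Sn*q[1],p[1]+Sn*q[0]+C*q[1],q[2]])
print("pad",tri(T([268,272]),S([296,219])),w([58-108*np.cos(.5)+6*-np.sin(.5)*-1-6*0,50,125]))
print("dial",tri(T([445,236]),S([250,172])),w([-22,-52,81]))
d=w([-22,-52,81]);print("dialcheck",(proj("top",d)-[185,135]+.4)*4.5,(proj("side",d)-[180,130]+.4)*4)
print("pad pressed", w([58-108,50,74]), "catch from pad")
print("mdf",atz("top",T([[172,440],[340,375],[382,478],[215,543]]),.018))
print("bar end ptr",atz("top",T([[418,192],[478,278]]),.081))
print("measure",atz("top",T([[625,65],[690,40],[725,130],[660,170]]),.064), "nut",atz("top",T([[73,194]]),.01))
E
```

```text
[ 0.59659318 -0.05362965  0.17324936  0.03082552] [-0.4 -0.4  0.6 -1.4  1.6  2.  -0.3  1.6 -2.   0.7 -0.6 -0.4 -0.6 -1.1
  1.4  1.6]
pad [ 0.55198975 -0.00932073  0.12218743] [ 0.55457915 -0.01022238  0.125     ]
dial [ 0.58124519 -0.10516355  0.07137235] [ 0.58388649 -0.10864365  0.081     ]
dialcheck [[453.39296392 226.31788072]] [[248.94846152 156.07501508]]
pad pressed [ 0.53872249 -0.01299736  0.074     ] catch from pad
mdf [[ 0.46767825  0.04120167  0.018     ]
 [ 0.5062576  -0.05201672  0.018     ]
 [ 0.44915086 -0.07673563  0.018     ]
 [ 0.41110957  0.01564231  0.018     ]]
bar end ptr [[ 0.60200697 -0.08927328  0.081     ]
 [ 0.55628943 -0.1222847   0.081     ]]
measure [[ 0.67841123 -0.20391616  0.064     ]
 [ 0.69352797 -0.23999256  0.064     ]
 [ 0.64358562 -0.25951318  0.064     ]
 [ 0.6203128  -0.22357393  0.064     ]] nut [[0.606149   0.10183394 0.01      ]]
```

>>> {"fn": "servo_tool", "kwargs": {
  "moves": [
    [2,-10,2,0],
    [3.5,-20,2,0],
    [3.5,-20,2,0],
    [8,-30,2,0],
    [8,-30,2,0],
    [14,-42,2,0],
    [14,-42,2,0],
    [14,-42,2,0],
    [24,-55,2,0],
    [24,-55,2,0],
    [24,-55,2,0],
    [24,-55,2,0],
    [24,-55,2,0],
    [24,-55,2,0]
  ],
  "claw": 1,
  "force": 40
}}

```text
time: 1.27
ee_pos: [0.4428, -0.0254, 0.2697]
tcp_rot: [180.0, 0.0, 156.9]
wrist_force: [1.1, 1.5, 1.1]
opening: -0.0003
grasp_force: 0.0
```

```bash
python3 - <<'E'
from h import *
o=get_obs();print({k:o[k] for k in("time","q","ee_pos","tcp_rot","opening","wrist_force")})
im=camera("wrist");cv2.imwrite("pics/w0.png",cv2.resize(im[:,:,::-1],None,fx=1.5,fy=1.5,interpolation=cv2.INTER_CUBIC))
np.savez("w0.npz",p=o["ee_pos"],r=o["tcp_rot"])
E
```

```text
{'time': 1.2667, 'q': array([-3.28664920e+00, -9.00732587e+00, -1.29166803e+00,  9.77041798e+01,
        6.33012148e-03,  1.97643402e+01]), 'ee_pos': array([ 0.44283958, -0.02540097,  0.26974518]), 'tcp_rot': array([1.79990161e+02, 8.66134659e-03, 1.56949011e+02]), 'opening': -0.00031733677508821495, 'wrist_force': array([1.13949654, 1.50157173, 1.071029  ])}
```

View pics/w0.png

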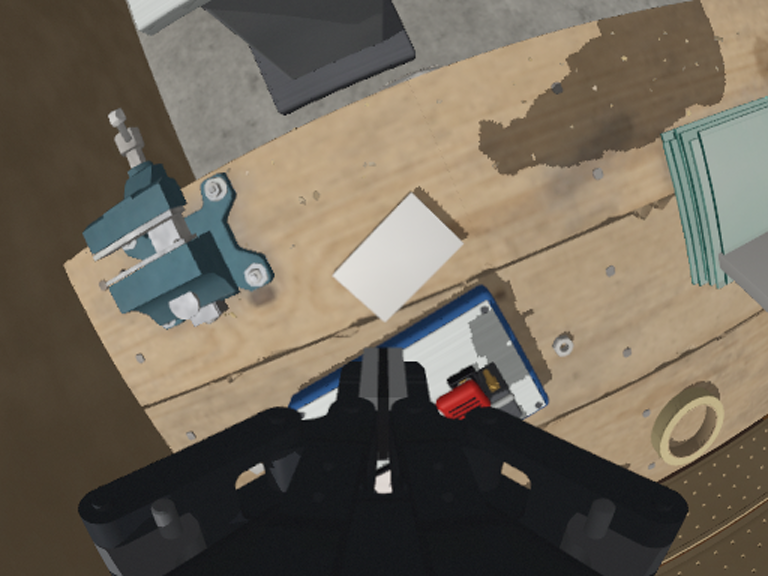

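>>> {"fn": "servo_tool", "kwargs": {
  "moves": [
    [4,-1,2,0],
    [8,-2,2,0],
    [12,-3,2,0],
    [16,-4,2,0],
    [20,-5,2,0],
    [22,-7,2,0],
    [22,-7,2,0],
    [22,-7,2,0]
  ]
}}

```text
time: 1.98
ee_pos: [0.6632, -0.0939, 0.287]
tcp_rot: [-179.9, -0.2, 156.9]
wrist_force: [0.9, 0.3, -0.0]
opening: -0.0001
grasp_force: 0.0
```

```bash
python3 - <<'E'
from h import *
o=get_obs();print({k:o[k] for k in("time","ee_pos","tcp_rot")})
im=camera("wrist");cv2.imwrite("pics/w1.png",cv2.resize(im[:,:,::-1],None,fx=1.5,fy=1.5,interpolation=cv2.INTER_CUBIC))
np.savez("w1.npz",p=o["ee_pos"],r=o["tcp_rot"])
E
```

```text
{'time': 1.9833, 'ee_pos': array([ 0.66319467, -0.09387225,  0.28697911]), 'tcp_rot': array([-179.93926304,   -0.22535674,  156.91123473])}
```

View pics/w1.png

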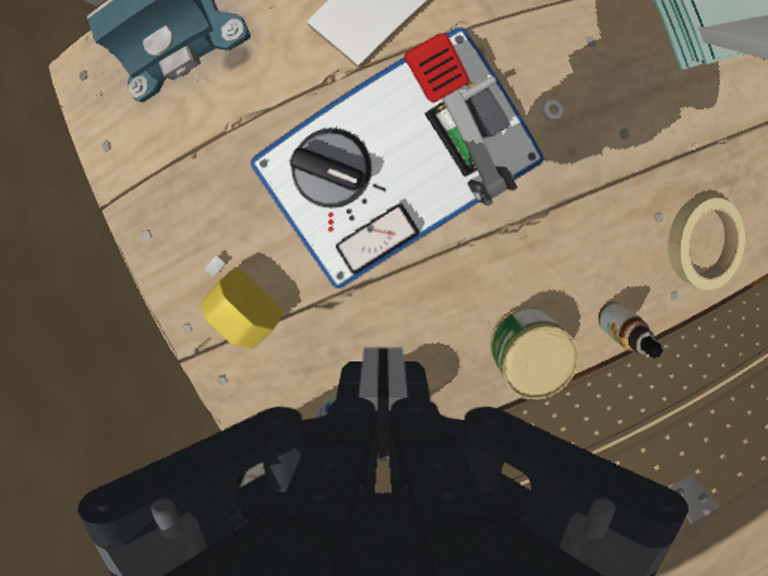

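```bash
cat >> h.py <<'E'
def wray(f,uv):
    d=np.load(f);c=get_calibration("wrist");X=c["tool_from_camera"];Rt=R.from_euler("xyz",d["r"],degrees=True).as_matrix()
    uv=np.atleast_2d(uv)/1.5-.17;x=(uv[:,0]-c["cx"])/c["fx"];y=(uv[:,1]-c["cy"])/c["fy"];r=np.hypot(x,y)
    v=np.c_[x/r*np.sin(r),y/r*np.sin(r),np.cos(r)]
    return d["p"]+Rt@X[:3,3],(Rt@X[:3,:3]@v.T).T
def watz(f,uv,z):
    C,v=wray(f,uv);return C+v*((z-C[2])/v[:,2])[:,None]
def w_t(uvw,uvt,f="w1.npz"):  # wrist + top triangulation
    C,v=wray(f,uvw);K,r,t=cal("top");M=cv2.Rodrigues(r)[0];C2=-M.T@t;u=M.T@np.linalg.inv(K)@np.r_[uvt,1];u/=np.linalg.norm(u)
    s=np.linalg.lstsq(np.c_[v[0],-u],C2-C,rcond=None)[0];a,b=C+s[0]*v[0],C2+s[1]*u;return (a+b)/2,np.linalg.norm(a-b)
E
python3 - <<'E'
from h import *
P=watz("w1.npz",[[543,157],[338,287],[252,160],[463,30]],.04)
c=np.array([[70,110],[70,-110],[-70,-110],[-70,110]])/1000
ctr=P.mean(0)[:2];q=P[:,:2]-ctr
yaw=np.arctan2((c[:,0]*q[:,1]-c[:,1]*q[:,0]).sum(),(c*q).sum());C,Sn=np.cos(yaw),np.sin(yaw);Rm=np.array([[C,-Sn],[Sn,C]])
print(ctr,yaw,"scale",(q@Rm*c).sum()/(c*c).sum(),"res",(q-c@Rm.T).round(4).tolist())
w=lambda x,y:ctr+Rm@[x/1000,y/1000]
print("dial model",w(-22,-52),"skirt seen",watz("w1.npz",[[331,167]],.053))
print("bar",watz("w1.npz",[[294,153],[367,183]],.081))
print("dial tri",w_t([331,167],T([443,240])), "bar-top tri",w_t([331,168],T([445,234])))
print("pad up",w(58-91.9,50),"down",w(-50,50),"tri",w_t([437,67],T([267,271])),watz("w1.npz",[[437,67]],.125))
E
```

```text
[ 0.59660716 -0.05165288] 0.1696960021569481 scale 0.9505227817236127 res [[-0.005, -0.0049], [-0.0043, 0.0038], [0.0024, 0.0054], [0.0069, -0.0043]]
dial model [ 0.58370507 -0.10662138] skirt seen [[ 0.58355256 -0.10591236  0.053     ]]
bar [[ 0.56328465 -0.12379703  0.081     ]
 [ 0.60629704 -0.08316189  0.081     ]]
dial tri (array([ 0.58269841, -0.10806941,  0.03076486]), np.float64(0.0006541544730133138)) bar-top tri (array([ 0.58407803, -0.10721212,  0.04607621]), np.float64(0.0003874552081439509))
pad up [ 0.55474996 -0.00809619] down [ 0.53888122 -0.01081521] tri (array([ 0.5522404 , -0.00918941,  0.12362972]), np.float64(0.0009920946376761762)) [[ 0.55215689 -0.00985485  0.125     ]]
```

>>> {"fn": "servo_tool", "kwargs": {
  "moves": [
    [-4,3,-2,0],
    [-8,6,-5,0],
    [-11.2,8.5,-8,0],
    [-11.2,8.5,-10.5,0],
    [-11.2,8.5,-12.5,0],
    [-11.2,8.5,-12.5,0],
    [-11.2,8.5,-12.5,0],
    [-11.2,8.5,-12.5,0]
  ]
}}

```text
time: 2.7
ee_pos: [0.5517, -0.0083, 0.1684]
tcp_rot: [179.9, 0.3, 157.0]
wrist_force: [-0.5, -0.2, 1.2]
opening: -0.0001
grasp_force: 0.0
```

```bash
python3 - <<'E'
from h import *
a=camera("side")[130:270,180:330,::-1];b=camera("top")[135:265,185:355,::-1]
a=cv2.resize(a,(428,400),interpolation=cv2.INTER_CUBIC);b=cv2.resize(b,(372,284),interpolation=cv2.INTER_CUBIC)
o=np.zeros((400,800,3),np.uint8);o[:,:428]=a;o[:284,428:]=b;cv2.imwrite("pics/p1.png",o)
E
```

```text
(no output)
```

View pics/p1.png

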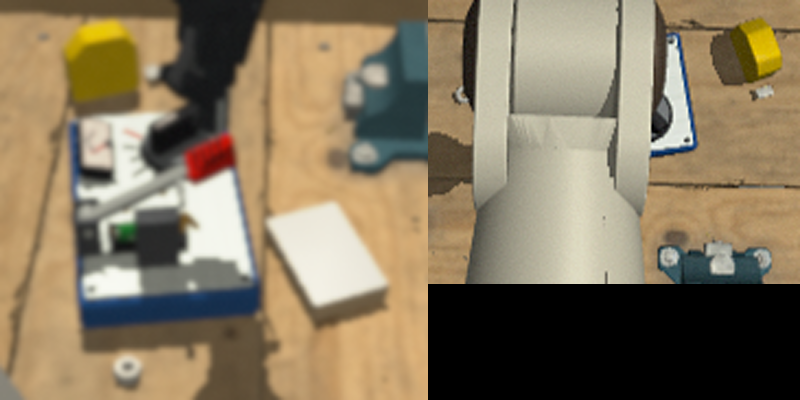

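>>> {"fn": "servo_tool", "kwargs": {
  "moves": [
    [0,0,-1.5,0],
    [0,0,-2.5,0],
    [-0.4,0,-3.5,0],
    [-0.8,-0.1,-4.5,0],
    [-1.1,-0.1,-5.5,0],
    [-1.3,-0.2,-6.5,0],
    [-1.4,-0.2,-7.2,0],
    [-1.4,-0.2,-7.6,0],
    [-1.4,-0.2,-7.6,0],
    [-1.4,-0.2,-7.6,0]
  ]
}}

```text
time: 3.63
ee_pos: [0.5373, -0.0104, 0.0897]
tcp_rot: [180.0, 0.1, 157.0]
wrist_force: [2.8, -0.6, 4.6]
opening: 0.0
grasp_force: 2.2
```

>>> {"fn": "servo_tool", "kwargs": {
  "moves": [
    [0,0,-0.2,0],
    [0,0,-0.3,0],
    [0,0,-0.3,0]
  ]
}}

```text
time: 3.88
ee_pos: [0.5374, -0.0103, 0.0884]
tcp_rot: [180.0, 0.2, 157.0]
wrist_force: [-1.2, -1.0, 16.9]
opening: -0.0002
grasp_force: 8.1
```

>>> {"fn": "servo_tool", "kwargs": {
  "moves": [
    [0,0,1,0],
    [0,0,3,0],
    [0,0,6,0],
    [0,0,9,0],
    [1,-2,10,0.12],
    [2,-4,10,0.24],
    [3,-6,10,0.36],
    [4,-8,10,0.48],
    [4.66,-9.62,10,0.6],
    [4.66,-9.62,10,0.72],
    [4.66,-9.62,10,0.84],
    [4.66,-9.62,10,0.96],
    [4.66,-9.62,10,1.08],
    [4.66,-9.62,10,1.164],
    [4.66,-9.62,10,1.164],
    [4.66,-9.62,10,1.164],
    [4.66,-9.62,10,1.164]
  ],
  "claw": 0.5
}}

```text
time: 5.3
ee_pos: [0.5828, -0.1062, 0.1857]
tcp_rot: [180.0, -0.0, -136.5]
wrist_force: [-0.5, -0.6, -0.5]
opening: 0.0428
grasp_force: 0.0
```

```bash
python3 - <<'E'
from h import *
d=get_obs();print(d["q"].round(1),d["ee_pos"],d["tcp_rot"],d["wrist_force"])
a=camera("side")[130:270,180:330,::-1];b=camera("wrist")[:,:,::-1]
np.savez("w2.npz",p=d["ee_pos"],r=d["tcp_rot"])
a=cv2.resize(a,(400,373),interpolation=cv2.INTER_CUBIC)
o=np.zeros((384,800,3),np.uint8);o[:373,:400]=a;o[:,400:]=b[:,56:456];cv2.imwrite("pics/p2.png",o)
E
```

```text
[-10.3  10.    8.5  88.6   0.  -53.8] [ 0.58277628 -0.10622794  0.18571521] [ 1.79961948e+02 -2.46619586e-02 -1.36493349e+02] [-0.53630383 -0.58296886 -0.54906172]
```

View pics/p2.png

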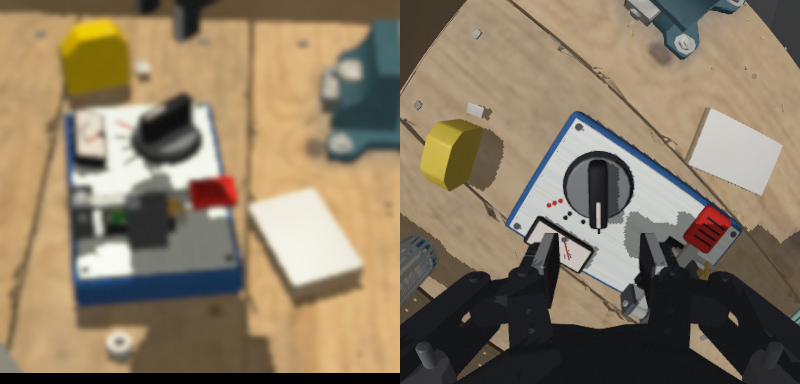

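```bash
python3 - <<'E'
from h import *
k=lambda x,y:[(x-344)*1.5,y*1.5]
print(watz("w2.npz",[k(598,187)],.053),"bar ends",watz("w2.npz",[k(597,162),k(599,232)],.081))
C1,v1=wray("w1.npz",[331,167]);C2,v2=wray("w2.npz",k(598,189))
s=np.linalg.lstsq(np.c_[v1[0],-v2[0]],C2-C1,rcond=None)[0];print("tri skirt",C1+s[0]*v1[0],C2+s[1]*v2[0])
E
```

```text
[[ 0.58225362 -0.10856962  0.053     ]] bar ends [[ 0.56233007 -0.12837955  0.081     ]
 [ 0.6046326  -0.08605901  0.081     ]]
tri skirt [ 0.58282309 -0.1057394   0.05041935] [ 0.58413325 -0.10680248  0.05048797]
```

>>> {"fn": "servo_tool", "kwargs": {
  "moves": [
    [0,0,-3,0],
    [0,-0.05,-6,0],
    [0,-0.05,-8,0],
    [0,-0.05,-9.5,0],
    [0,-0.05,-10.4,0],
    [0,-0.05,-10.7,0],
    [0,-0.05,-10.7,0],
    [0,-0.05,-10.7,0]
  ]
}}

```text
time: 6.07
ee_pos: [0.5834, -0.1069, 0.0799]
tcp_rot: [-179.9, 0.0, -136.3]
wrist_force: [1.3, 0.3, 0.2]
opening: 0.0425
grasp_force: 0.0
```

>>> {"fn": "servo_tool", "kwargs": {
  "moves": [
    [0,0,-0.2,0],
    [0,0,-0.2,0],
    [0,0,-0.2,0],
    [0,0,-0.2,0],
    [0,0,-0.2,0],
    [0,0,-0.2,0],
    [0,0,-0.2,0]
  ],
  "claw": 1,
  "force": 60
}}

```text
time: 6.65
ee_pos: [0.5835, -0.107, 0.0778]
tcp_rot: [-179.9, 0.0, -136.3]
wrist_force: [-0.4, -0.3, 6.2]
opening: 0.0146
grasp_force: 59.5
```

>>> {"fn": "servo_tool", "kwargs": {
  "moves": [
    [0,0,0.05,-0.1],
    [0,0,0.05,-0.2],
    [0,0,0.05,-0.3],
    [0,0,0.05,-0.4],
    [0,0,0.05,-0.5],
    [0,0,0.05,-0.6],
    [0,0,0.05,-0.7],
    [0,0,0.05,-0.8],
    [0,0,0.05,-0.9],
    [0,0,0.05,-1.0],
    [0,0,0.05,-1.1],
    [0,0,0.05,-1.16],
    [0,0,0.05,-1.2],
    [0,0,0.05,-1.2],
    [0,0,0.05,-1.2],
    [0,0,0.05,-1.2],
    [0,0,0.05,-1.2]
  ]
}}

```text
time: 8.07
ee_pos: [0.5833, -0.1066, 0.0778]
tcp_rot: [180.0, 0.0, 155.0]
wrist_force: [2.1, 2.4, 3.8]
opening: 0.0147
grasp_force: 59.6
```

```bash
python3 - <<'E'
from h import *
d=get_obs();print(d["q"].round(1),d["qd"].round(2),d["torque"].round(3))
a=camera("side")[130:270,180:330,::-1];b=camera("wrist")[:,:,::-1]
a=cv2.resize(a,(400,373),interpolation=cv2.INTER_CUBIC)
o=np.zeros((480,800,3),np.uint8);o[:373,:400]=a;o[:,400:]=cv2.resize(b[90:330,150:350],(400,480),interpolation=cv2.INTER_CUBIC);cv2.imwrite("pics/p3.png",o)
E
```

```text
[-10.4  10.9  -2.4  76.7   0.   14.6] [-0.06 -0.09 -0.04 -0.09  0.08  0.31] [ 0.528 -0.428  0.146]
```

View pics/p3.png

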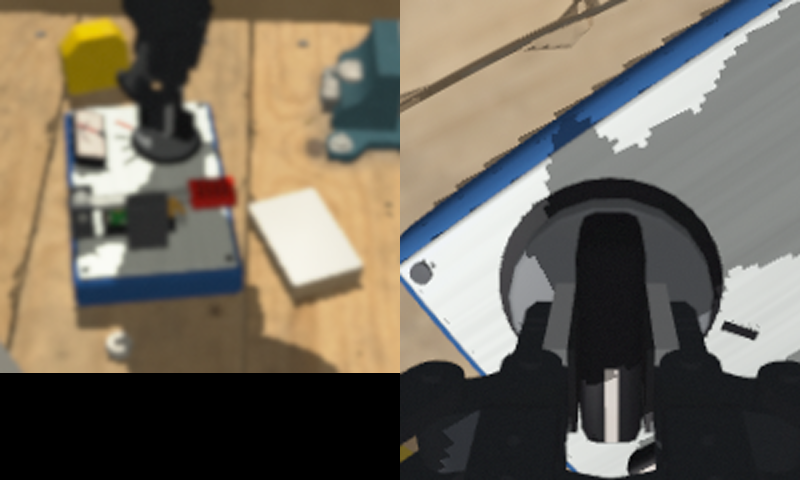

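>>> {"fn": "servo_tool", "kwargs": {
  "moves": [
    [0,0,0,0],
    [0,0,0,0],
    [0,0,0,0],
    [0,0,0,0]
  ]
}}

```text
time: 8.5
ee_pos: [0.5834, -0.1066, 0.0777]
tcp_rot: [180.0, 0.0, 155.0]
wrist_force: [2.6, 1.5, 5.7]
opening: 0.0147
grasp_force: 59.6
```

```bash
python3 -c "
from workcell import *
print(get_obs()['tcp_rot'],get_obs()['qd']);print(job_done())"
```

```text
[1.79959368e+02 4.74282543e-02 1.54967371e+02] [ 0.01592751 -0.02508416 -0.06154244  0.05430526  0.02409662 -0.03743655]
the job is handed in; nothing more can be done
None
```

I handed the job in at about 8.5 s with the lever down on its catch, the battery still in its cradle and the gripper holding the dial at about 1.2 rad, the third click; `job_done()` gave no verdict.

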